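# Register a wooden bed label in the marking board and stamp it

## Task

Push the loose dark brown wooden label on the plywood marking board back flat against the aluminium rail, then slide it along the rail until its end is fully home in the corner under the hand stamp. With it home, press the stamp's black knob all the way down onto the label, then let the knob rise again. Only push and press with the fingertips: do not lift the label or press the stamp before the label is home, and leave everything else, the pen on the board too, where it is.

Things in the scene. Friction and masses are not known exactly. Their poses are not given: they have to be found in the camera images.
- marking_board: fixed marking board; its x points to the back, y left, z up; origin on the bench. Plywood bed from x -130 to +95 and y -240 to +160 mm of its frame, upper face at z = +15. The stamp's green cast frame stands at the left behind the rail, between y = +36 and +120, 81 mm high above the bench; its arm bridges the rail and the pocket 59 mm above the bench
- rail (a point): point on the rail's front face at bed height (board x +45, y -50, z +15 mm). The aluminium rail runs straight along the board's y from y = -230 to +135 mm, 18 mm high above the bed and 10 mm thick, at the back of the bed. Axes as the board's
- corner (a point): inside corner of the pocket at bed height, where the rail's face meets the end stop's (board x +45, y +115, z +15 mm); axes as the board's. The aluminium end stop faces right, is 12 mm high and 58 mm wide to the front
- pocket_mouth (a point): middle of the pocket's entrance at bed height (board x +22.75, y +55, z +15 mm); axes as the board's. From here to the end stop, 60 mm left, the pocket is 44.5 mm wide between the rail and a low front guide (9 mm high). Right of here the guide flares to the front by about 14 mm over 25 mm
- label: loose dark brown wooden label, 42 mm (its x) by 130 mm (its y) by 14 mm thick, a black screw hole near each end, about 60 g; origin under its centre. Starts askew on the right half of the bed in front of the rail; either end may go first. Fully home its origin is at board x +24, y +50 mm, and 70 mm of it stick out to the right of the pocket mouth
- stamp (a joint): travel of the hand stamp, m: 0 up, grows as the knob is pressed straight down. The die meets a label in the pocket at 0.012 (stop without a label: 0.018). About 5 N on the knob bring it down to the label, more presses on the label. A spring lifts it again
- stamp_knob (a point): top centre of the stamp's black mushroom knob, 42 mm across; 124 mm above the bench when up, on the stamp's upright axis (board x +24, y +78 mm)
- die_face (a point): brass block with a rubber face at the foot of the stamp, 26x34 mm, 11 mm high; this point is the centre of its underside, 26 mm above the bed when up. Moves with the knob
- spare_labels: stack of three spare dark brown wooden labels, 46x134x42 mm, lying beside the board; origin under its centre
- marker_pen: blue and white marker pen lying on the front left of the bed, 135 mm long, 16 mm thick; origin under its middle
- tie_tape: roll of cream tape lying flat, 98 mm across, 25 mm high; origin under its centre
- white_tags: bundle of white stick tags, 109x17x15 mm; origin under its centre
- clay_pots: stack of small terracotta pots, 70 mm across, 161 mm high; origin under its centre
- seed_packet: paper seed packet lying flat, 118x82x9 mm; origin under its centre
- clippers: red-handled secateurs lying flat, 67x191x17 mm; origin under the centre
There are look-alikes about, which are no part of the job. Of the things like the label, leave any that is blue or red; of the rest the larger one is meant.

How it is judged:
On the way, in this order (a step that is already met when the one before it is completed fails the run):
1. the label lies flat against the rail, still at least 20 mm short of the corner (x of label in the frame of marking_board above 0.021 m and angle between the y axis of label and the y axis of marking_board, either way round below 0.05 rad and y of label in the frame of marking_board below 0.03 m), for 0.1 s.
2. the label is fully home: long side against the rail, end against the end stop (x of label in the frame of marking_board above 0.021 m and angle between the y axis of label and the y axis of marking_board, either way round below 0.05 rad and y of label in the frame of marking_board above 0.0465 m), for 0.2 s.
3. the stamp is pressed down onto the label while it is home (all of step 2 and value of joint stamp above 0.0115 m), for 0.1 s.
At the end, for the whole second after the job is handed in: The label lies at rest on the bed in the corner pocket: within 3 mm of the rail, within 3.5 mm of the end stop, square to the rail within 0.05 rad. The stamp has been pressed onto it and is up again (joint under 2 mm) (all of step 2 and z of label in the frame of marking_board below 0.018 m and linear speed of label below 0.01 m/s and value of joint stamp below 0.002 m); the robot touches nothing.
It fails at once if the label is lifted or tipped off the bed (z of label in the frame of marking_board above 0.022 m or z of label in the frame of marking_board below 0.008 m or angle between label's own z axis and vertical above 0.2 rad).
It fails at once if the stamp is pressed while the label is not home (value of joint stamp above 0.006 m and not (x of label in the frame of marking_board above 0.021 m and angle between the y axis of label and the y axis of marking_board, either way round below 0.05 rad and y of label in the frame of marking_board above 0.0465 m)).
It fails at once if something else on the bench is moved (distance of any of spare_labels, marker_pen, tie_tape, white_tags, clay_pots, seed_packet, clippers from where it was at the start of the episode above 0.02 m).
It also fails if it takes over 58 s, if anything falls off the work surface, if the arm or the gripper's body presses on something with over 40 N, if the wrist force passes 120 N, or if a joint passes its speed limit or range.

## Robot

A 7-joint arm with a two-finger parallel gripper is mounted at the origin on the work surface; the furniture and walls round the work are solid. World frame = base frame: x ahead of the robot, y to its left, z up, the work surface at z = 0. Lengths are in m, angles in rad, forces in N, time in s.
With the tool pointing down it reaches from about 0.35 to 0.9 m from the base axis. Payload 8.1 kg.
Tool frame: the origin (TCP) lies at the very end of the fingers, on their centre line; the grasp point (between the pads) lies 19 mm behind it (ctrl.grasp_offset is the z of the grasp point in the tool frame, in m); z points along the fingers, y is the line along which they close (so a half turn about z gives the same grasp; the last joint's range is limited). The gripper opens to 92 mm and grips with 3 to 60 N. Pads are 19 mm wide; open, the fingers measure 130 mm over their backs; the gripper's body (75 mm by 190 mm) begins 47 mm behind the grasp point.
Start: joints at [1.17, 0.434, 0.025, 1.573, -0.012, 1.134, -0.075], TCP at [0.183, -0.598, 0.227] pointing down, gripper open.
Joint ranges: [-2.62, 2.62], [-0.44, 2.09], [-1.27, 1.32], [0.08, 2.57], [-1.32, 4.46], [0.12, 2], [-2.74, 2.74]. Speed limits (rad/s): [2.22, 2.22, 3.01, 3.01, 3.14, 3.14, 3.14].

## Interface

Orientations are given as a rotation vector (axis times angle).
In Python, from workcell import sensors, optics, job, ctrl gives the robot as it stands.
- The arm moves only by the tool carry_out, never from a script. Its argument "steps" is a list of rows, each a list of 7 numbers: the shift along the tool's x, y, z each as a share of 0.025 m, from -1 to 1, then the turn, a rotation vector about the tool's x, y, z each as a share of 180 degrees, from -1 to 1, then the opening, from 0 (shut) to 1 (fully open). In form: [[x, y, z, rx, ry, rz, jaw], ...]. A call has exactly 5 rows; each row shifts and turns the commanded pose from where the row before left it, along the tool's axes as they then stand; what a row does not reach is not made up. A row lasts 1/12 s, in which the tool goes at most 41.7 mm and 7.16 degrees, less where a joint would pass 70% of its speed; a pose out of reach is approached as far as the arm can. A call with a number of a shift or a turn outside -1 to 1 is refused whole. A call with a gripper value outside its range is refused whole. The fingers move at their own pace and stop on an object; the grip force is fixed at half the most. Time passes only in rows, so rows that do not move let the fingers close, or fill a call up. It gives the time, the measured TCP pose, the force, the opening and the grip force at its end, in the units of the state.
- sensors.state(): the state, without advancing time (a new reading comes with each control period).
- optics.capture(name): name is "scene" or "top" or "wrist"; returns the picture (420x560x3 uint8, red, green, blue); there is no depth.
- optics.get_calibration(name): a dict with "fx", "fy", "cx", "cy" (pixels), "view" (4x4, takes a point from world to camera coordinates). Camera axes: x right, y down, z forward; pixel columns grow to the right and rows downward; lengths in m; the calibration is good to about 2 mm. The wrist camera is an equidistant fisheye: a pixel r from the principal point sees the ray r / f radians off the axis. A picture is of the moment at which its call begins: read the wrist's pose just before it. get_calibration takes no time and is no camera call; for the wrist camera it gives the pose at the moment of the call.
- job.job_done(): hands the job in; it is judged then, once.
The state is a dict: "time_s": time; "q": joint angles; "joint_velocities": joint speeds; "joint_efforts": joint torques, N m; "position": TCP position; "orientation": TCP orientation; "contact_force": force on the tool from outside, world axes, zero at the start; "torque": the same for the moment, N m; "opening": finger opening in m; "gripper_force": force on a finger pad.
Only numpy, scipy, OpenCV 4.12 (cv2) and the standard library are available. Lean on these libraries where they do the work, as an engineer would, in place of code of your own. Each camera call takes 0.05 s, during which the arm holds its last target. There are 200 camera calls.

## Working session

There is one attempt and no reset: what is moved stays moved. The work goes in short steps, Python scripts to look and compute and a tool call to move; the robot and the scene stay as the last step left them, time stands still between calls to the robot, and variables do not carry over. Pictures are saved under pics/ and viewed, at most 11 in all, crops included, and the job is handed in when it is done.

Besides the shell and the picture viewer there is one more tool, called after "Emit:" as name(argument=value, ...) on one line, values as JSON. carry_out: Moves the arm, as the interface text tells. Its arguments: {"type":"object","properties":{"steps":{"type":"array"}},"required":["steps"]}

```bash
mkdir -p pics
python3 - <<'E'
from workcell import sensors, optics
import cv2
for n in("top","scene"):
    cv2.imwrite(f"pics/{n}0.png",optics.capture(n)[:,:,::-1])
    print(n,optics.get_calibration(n))
print(sensors.state())
E
```

```text
top {'fx': 524.6702429342782, 'fy': 524.6702429342782, 'cx': 267.4188605895362, 'cy': 216.02789542605504, 'view': array([[ 4.66727389e-03, -9.99987139e-01,  1.98433617e-03,
        -5.77047141e-02],
       [-9.93415276e-01, -4.86374248e-03, -1.14465862e-01,
         4.35710921e-01],
       [ 1.14474041e-01, -1.43702634e-03, -9.93425200e-01,
         1.83194851e+00],
       [ 0.00000000e+00,  0.00000000e+00,  0.00000000e+00,
         1.00000000e+00]])}
scene {'fx': 476.4114014553655, 'fy': 476.4114014553655, 'cx': 281.51814337007755, 'cy': 206.5522717269655, 'view': array([[-8.47967101e-01, -5.30048077e-01,  9.11727638e-04,
         3.36558607e-01],
       [-3.16869040e-01,  5.05544428e-01, -8.02507846e-01,
         2.51633232e-01],
       [ 4.24906822e-01, -6.80789150e-01, -5.96640868e-01,
         1.36531124e+00],
       [ 0.00000000e+00,  0.00000000e+00,  0.00000000e+00,
         1.00000000e+00]])}
{'time_s': 0.1, 'q': array([ 1.17038867,  0.43515408,  0.02497355,  1.57401054, -0.01160901,
        1.1340108 , -0.07510498]), 'joint_velocities': array([-0.00068656, -0.00183136, -0.00129341, -0.00296095, -0.00080729,
        0.00060321, -0.00037212]), 'joint_efforts': array([ 4.80614224e-03, -6.69129682e+01,  9.88842398e-01, -3.15145218e+01,
       -6.05179416e-02,  3.74697754e-02, -2.72314864e-07]), 'position': array([ 0.18320516, -0.59705719,  0.22602126]), 'orientation': array([-3.10546393e+00, -4.65739482e-01,  5.23835735e-04]), 'contact_force': array([0.22253145, 0.30626822, 0.17405348]), 'torque': array([ 0.01553177, -0.01217691,  0.00598542]), 'gripper_force': 0.0, 'opening': 0.09213170997900601}
```

View pics/top0.png

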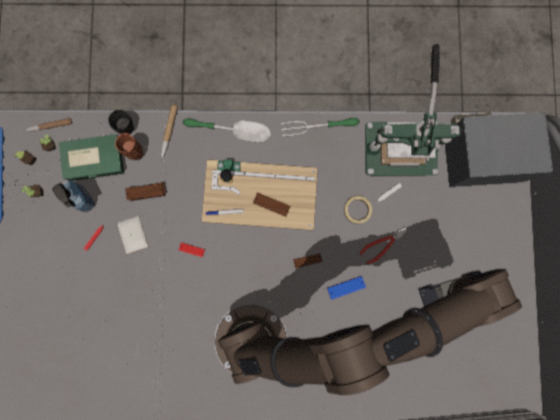

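View pics/scene0.png

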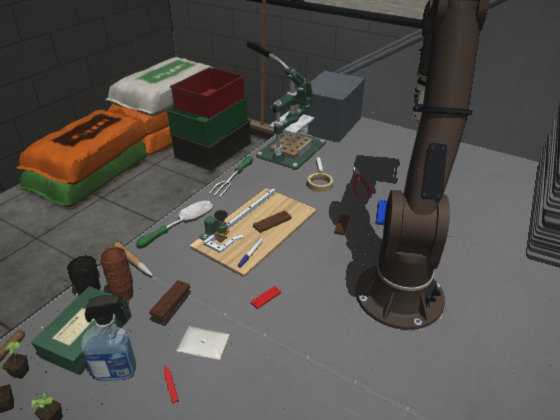

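The top view shows the board at columns 203–317, rows 160–228. The label is at (272,204), the stamp knob at (226,175) and the pen at (225,212). The scene view confirms this layout.

```bash
cat > h.py <<'E'
import numpy as np, cv2
from workcell import sensors, optics
from scipy.spatial.transform import Rotation as R
def cast(cal,uv,z):
    V=cal["view"];uv=np.atleast_2d(np.asarray(uv,float))
    d=np.c_[(uv[:,0]-cal["cx"])/cal["fx"],(uv[:,1]-cal["cy"])/cal["fy"],np.ones(len(uv))]@V[:3,:3]
    c=-V[:3,:3].T@V[:3,3]
    return c+d*((z-c[2])/d[:,2])[:,None]
E
python3 - <<'E'
from h import *
im=optics.capture("top");cal=optics.get_calibration("top")
hsv=cv2.cvtColor(im,cv2.COLOR_RGB2HSV)
m=cv2.inRange(hsv,(8,60,110),(28,255,255)); m[:155]=0;m[235:]=0;m[:,:195]=0;m[:,325:]=0
m=cv2.morphologyEx(m,cv2.MORPH_OPEN,np.ones((3,3)))
c=max(cv2.findContours(m,0,1)[0],key=cv2.contourArea)
r=cv2.minAreaRect(np.vstack([c]));b=cv2.boxPoints(r);P=cast(cal,b,0.015)
print("board px",b,"\n",P.round(4))
for i in range(4):
    d=P[(i+1)%4]-P[i];print(np.linalg.norm(d),np.degrees(np.arctan2(d[1],d[0])))
sub=np.zeros(m.shape,np.uint8);sub[185:222,245:300]=255
d=cv2.inRange(hsv,(0,0,0),(180,255,85))&sub
n,l,st,ce=cv2.connectedComponentsWithStats(d)
k=1+np.argmax(st[1:,4]);ys,xs=np.where(l==k)
r=cv2.minAreaRect(np.c_[xs,ys].astype(np.float32));b=cv2.boxPoints(r);P=cast(cal,b,0.029)
print("label",st[k],P.round(4),P.mean(0))
for i in range(2):
    e=P[i+1]-P[i];print(np.linalg.norm(e),np.degrees(np.arctan2(e[1],e[0])))
cv2.imwrite("pics/crop.png",cv2.resize(im[150:235,195:325,::-1],None,fx=6,fy=6,interpolation=cv2.INTER_CUBIC))
s2=optics.capture("scene")
cv2.imwrite("pics/crop2.png",cv2.resize(s2[175:280,180:330,::-1],None,fx=5,fy=5,interpolation=cv2.INTER_CUBIC))
E
```

```text
board px [[201.13795 221.34485]
 [206.31728 159.19312]
 [317.95868 168.49655]
 [312.77936 230.64828]] 
 [[ 0.417   0.1798  0.015 ]
 [ 0.6422  0.1655  0.015 ]
 [ 0.6101 -0.2366  0.015 ]
 [ 0.3857 -0.2168  0.015 ]]
0.2256731407649888 -3.6457477170532147
0.4033630496609892 -94.55801463326452
0.2252886177369219 174.95632473373087
0.39786057799688473 85.49440656292377
label [256 198   2   2   4] [[ 0.4997 -0.0148  0.029 ]
 [ 0.4997 -0.0184  0.029 ]
 [ 0.4961 -0.0184  0.029 ]
 [ 0.4961 -0.0149  0.029 ]] [ 0.49789407 -0.01661199  0.029     ]
0.003545636841357604 -89.7155090068779
0.0035826487450101134 -179.602351809067
```

View pics/crop.png

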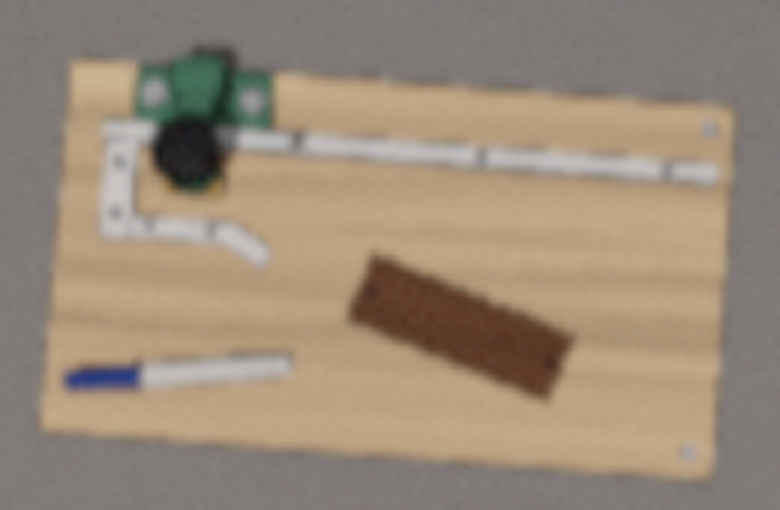

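The crop shows the label's corners at about (375,253), (575,337), (548,400) and (349,320) in crop pixels. The knob is at (188,152), and the rail runs from (105,130) to (718,172).

Run:
```python
from h import *
cal=optics.get_calibration("top")
o=lambda p:(np.array(p,float)+.5)/6-.5+np.array([195,150])
B=cast(cal,[[201.138,221.345],[206.317,159.193],[317.959,168.497],[312.779,230.648]],.015)[:,:2]
M=np.array([[-130,160],[95,160],[95,-240],[-130,-240]])/1e3
mb,mm=B.mean(0),M.mean(0);A=(M-mm).T@(B-mb);yaw=np.arctan2(A[0,1]-A[1,0],A[0,0]+A[1,1])
c,s=np.cos(yaw),np.sin(yaw);Rz=np.array([[c,-s],[s,c]]);t=mb-Rz@mm
print("yaw",np.degrees(yaw),"t",t)
b=lambda P:((P[:,:2]-t)@Rz*1e3).round(1)
print("label",b(cast(cal,o([[375,253],[575,337],[548,400],[349,320]]),.029)))
print("knob exp 24,78",b(cast(cal,o([[188,152]]),.120)))
print("rail front top exp 45",b(cast(cal,o([[300,155],[480,167],[715,183]]),.033)))
print("rail right end exp -230; stop face exp 115 z27",b(cast(cal,o([[720,172]]),.033)),b(cast(cal,o([[135,190]]),.027)))
print("pen ends",b(cast(cal,o([[65,380],[291,365]]),.024)))
# scene cross-check not needed
np.savez("b.npz",Rz=Rz,t=t,yaw=yaw)
```

```text
yaw -4.486876451640773 t [0.53432647 0.01147   ]
label [[  -9.8  -30.8]
 [ -50.  -152.7]
 [ -88.6 -139.8]
 [ -51.   -19. ]]
knob exp 24,78 [[24.3 76.4]]
rail front top exp 45 [[  44.4   18.3]
 [  46.1  -88.6]
 [  48.1 -228. ]]
rail right end exp -230; stop face exp 115 z27 [[  54.9 -230.5]] [[ 16.4 114.4]]
pen ends [[-99.9 145.3]
 [-79.9  13.1]]
```

Emit:
carry_out(steps=[[0,0,0,0,0,-0.038,0],[0,0,0,0,0,-0.038,0],[0,0,0,0,0,-0.038,0],[0,0,0,0,0,-0.038,0],[0,0,0,0,0,-0.038,0]])

```text
time_s: 0.62
position: [0.1833, -0.5974, 0.2265]
orientation: [-2.828, -1.367, -0.0]
contact_force: [0.2, 0.2, -0.4]
opening: 0.0633
gripper_force: 0.0
```

Emit:
carry_out(steps=[[0,0,0,0,0,-0.038,0],[0,0,0,0,0,-0.038,0],[0,0,0,0,0,-0.038,0],[0,0,0,0,0,-0.038,0],[0,0,0,0,0,-0.038,0]])

```text
time_s: 1.03
position: [0.1833, -0.5974, 0.2265]
orientation: [-2.301, -2.138, -0.0]
contact_force: [0.2, -0.6, 0.3]
opening: 0.0297
gripper_force: 0.0
```

Emit:
carry_out(steps=[[0.86,0.3,0,0,0,0,0],[0.86,0.3,0,0,0,0,0],[0.86,0.3,0,0,0,0,0],[0.86,0.3,0,0,0,0,0],[0.86,0.3,0,0,0,0,0]])

```text
time_s: 1.45
position: [0.2294, -0.4922, 0.2265]
orientation: [-2.308, -2.131, -0.0]
contact_force: [0.1, -0.2, 0.7]
opening: 0.0012
gripper_force: 0.0
```

Emit:
carry_out(steps=[[0.86,0.3,0,0,0,0,0],[0.86,0.3,0,0,0,0,0],[0.86,0.3,0,0,0,0,0],[0.86,0.3,0,0,0,0,0],[0.86,0.3,0,0,0,0,0]])

```text
time_s: 1.87
position: [0.2754, -0.388, 0.2267]
orientation: [-2.308, -2.132, 0.0]
contact_force: [0.9, 0.6, -0.5]
opening: 0.0002
gripper_force: 0.0
```

Emit:
carry_out(steps=[[0.86,0.3,0,0,0,0,0],[0.86,0.3,0,0,0,0,0],[0.86,0.3,0,0,0,0,0],[0.86,0.3,0,0,0,0,0],[0.86,0.3,0,0,0,0,0]])

```text
time_s: 2.28
position: [0.3212, -0.2838, 0.2267]
orientation: [2.308, 2.131, -0.0]
contact_force: [0.2, 0.4, -0.3]
opening: 0.0003
gripper_force: 0.0
```

Emit:
carry_out(steps=[[0.86,0.3,0,0,0,0,0],[0.86,0.3,0,0,0,0,0],[0.86,0.3,0,0,0,0,0],[0.86,0.3,0,0,0,0,0],[0.86,0.3,0,0,0,0,0]])

```text
time_s: 2.7
position: [0.3671, -0.1797, 0.2268]
orientation: [2.308, 2.131, -0.0]
contact_force: [-0.2, 0.0, -0.3]
opening: 0.0005
gripper_force: 0.0
```

Emit:
carry_out(steps=[[0.86,0.3,0,0,0,0,0],[0.86,0.3,0,0,0,0,0],[0.86,0.3,0,0,0,0,0],[0.86,0.3,0,0,0,0,0],[0.86,0.3,0,0,0,0,0]])

```text
time_s: 3.12
position: [0.4131, -0.0755, 0.2268]
orientation: [2.308, 2.131, -0.0]
contact_force: [-0.0, 0.1, -0.4]
opening: 0.0007
gripper_force: 0.0
```

```bash
cat >> h.py <<'E'
_b=np.load("b.npz")
def board(P): return ((np.atleast_2d(P)[:,:2]-_b["t"])@_b["Rz"]*1e3).round(1)
def status():
    s=sensors.state(); r=R.from_rotvec(s["orientation"]).as_matrix()
    print("t",round(s["time_s"],2),"board",board(s["position"]),"z",s["position"][2].round(4),"yaw",np.degrees(np.arctan2(r[1,0],r[0,0])).round(2),"down",r[:,2].round(3),"F board",(s["contact_force"][:2]@_b["Rz"]).round(1),s["contact_force"][2].round(1))
E
python3 - <<'E'
from h import *
status(); cal=optics.get_calibration("wrist")
im=optics.capture("wrist");cv2.imwrite("pics/w1.png",im[:,:,::-1]);print(cal)
E
```

```text
t 3.12 board [[-114.1  -96.2]] z 0.2268 yaw 85.45 down [ 0. -0. -1.] F board [-0.1  0.1] -0.4
{'fx': 325.19226210127806, 'fy': 325.19226210127806, 'cx': 284.26581262204445, 'cy': 211.82430323951843, 'view': array([[ 9.96784800e-01, -8.01252842e-02, -2.85734905e-05,
        -4.17318992e-01],
       [-7.61538635e-02, -9.47489784e-01,  3.10586057e-01,
        -7.93612155e-02],
       [-2.49128692e-02, -3.09585285e-01, -9.50545265e-01,
         3.78370201e-01],
       [ 0.00000000e+00,  0.00000000e+00,  0.00000000e+00,
         1.00000000e+00]])}
```

View pics/w1.png

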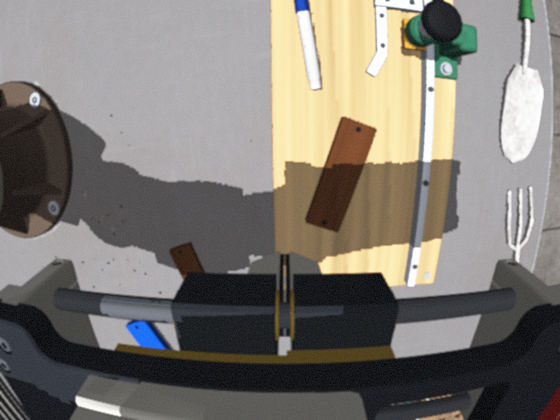

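The wrist view shows the label with corners near (345,117), (376,128), (336,231) and (306,221). The rail's front edge runs from about (426,90) to (408,284), and the knob is at (441,22).

```bash
cat >> h.py <<'E'
def fcast(cal,uv,z):
    uv=np.atleast_2d(np.asarray(uv,float));V=cal["view"]
    a=(uv-[cal["cx"],cal["cy"]])/cal["fx"];r=np.linalg.norm(a,axis=1,keepdims=True)
    d=np.c_[np.sin(r)*a/r,np.cos(r)]@V[:3,:3];c=-V[:3,:3].T@V[:3,3]
    return c+d*((z-c[2])/d[:,2])[:,None]
E
python3 - <<'E'
from h import *
cal=optics.get_calibration("wrist")
print("label",board(fcast(cal,[[345,117],[376,128],[336,231],[306,221]],.029)))
print("rail",board(fcast(cal,[[426,90],[420,180],[408,284]],.033)))
print("knob",board(fcast(cal,[[441,22]],.122)), "front edge exp -130",board(fcast(cal,[[272,60],[273,150],[275,240]],.015)))
E
```

```text
label [[ -46.5  -14.4]
 [ -10.7  -25.1]
 [ -51.3 -147.1]
 [ -87.3 -134.5]]
rail [[  47.    22.8]
 [  46.7  -82.5]
 [  50.9 -221.9]]
knob [[21.4 78.5]] front edge exp -130 [[-126.6   49.3]
 [-125.6  -53.8]
 [-123.9 -164.4]]
```

Emit:
carry_out(steps=[[0,0,0.9,0,0,0,0],[0,0,1,0,0,0,0],[0,0,1,0,0,0,0],[0,0,1,0,0,0,0],[0,0,1,0,0,0,0]])

```text
time_s: 3.58
position: [0.4127, -0.0767, 0.1032]
orientation: [2.308, 2.131, 0.0]
contact_force: [-0.1, 0.0, 0.1]
opening: 0.0002
gripper_force: 0.0
```

Emit:
carry_out(steps=[[0,0,1,0,0,0,0],[0,0,1,0,0,0,0],[0,0,0.8,0,0,0,0],[0,0,0.4,0,0,0,0],[0,0,0.1,0,0,0,0]])

```text
time_s: 4.0
position: [0.4116, -0.0765, 0.02]
orientation: [-2.306, -2.13, 0.003]
contact_force: [-0.2, 0.7, 0.1]
opening: 0.0003
gripper_force: 0.0
```

Emit:
carry_out(steps=[[0,0.2,0,0,0,0,0],[0,0.2,0,0,0,0,0],[0,0.2,0,0,0,0,0],[0,0.2,0,0,0,0,0],[0,0.2,0,0,0,0,0]])

```text
time_s: 4.42
position: [0.439, -0.0788, 0.0224]
orientation: [2.307, 2.13, 0.001]
contact_force: [-1.4, 0.3, -0.9]
opening: 0.0006
gripper_force: 0.3
```

Emit:
carry_out(steps=[[0,0.2,0,0,0,0,0],[0,0.2,0,0,0,0,0],[0,0.2,0,0,0,0,0],[0,0.2,0,0,0,0,0],[0,0.2,0,0,0,0,0]])

```text
time_s: 4.83
position: [0.4627, -0.0807, 0.0217]
orientation: [-2.308, -2.131, 0.001]
contact_force: [-2.7, 0.5, 3.9]
opening: 0.0004
gripper_force: 2.5
```

Run:
```python
from h import *
status(); im=optics.capture("wrist");cv2.imwrite("pics/w2.png",im[:,:,::-1])
```

```text
t 4.83 board [[-64.2 -97.5]] z 0.0217 yaw 85.45 down [-0.001 -0.    -1.   ] F board [-2.7  0.3] 3.9
```

View pics/w2.png

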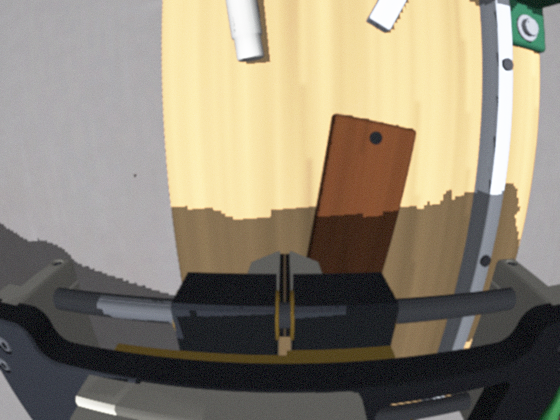

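The wrist view shows the label turning square. Its left end corners are at (334,114) and (415,130), its front edge runs down to (308,258), and the tips are in contact near (285,265).

Emit:
carry_out(steps=[[0,0.2,0,0,0,0,0],[0,0.2,0,0,0,0,0],[0,0.2,0,0,0,0,0],[0,0.2,0,0,0,0,0],[0,0.2,0,0,0,0,0]])

```text
time_s: 5.3
position: [0.4885, -0.0824, 0.0217]
orientation: [2.307, 2.132, 0.001]
contact_force: [-2.2, -0.8, 0.8]
opening: 0.0002
gripper_force: 0.7
```

Run:
```python
from h import *
status(); cal=optics.get_calibration("wrist");im=optics.capture("wrist");cv2.imwrite("pics/w3.png",im[:,:,::-1])
h=cv2.cvtColor(im,cv2.COLOR_RGB2HSV)
m=cv2.inRange(h,(0,90,20),(11,255,170));m[265:]=0;m[:60]=0;m[:,:250]=0;m[:,500:]=0
m=cv2.morphologyEx(m,cv2.MORPH_OPEN,np.ones((5,5)))
c=max(cv2.findContours(m,0,2)[0],key=cv2.contourArea);a=cv2.approxPolyDP(c,5,True)[:,0];print(a.tolist(),board(fcast(cal,a,.029)).tolist())
```

```text
t 5.3 board [[-38.4 -97.2]] z 0.0217 yaw 85.46 down [ 0.001  0.    -1.   ] F board [-2.1 -1. ] 0.8
[[311, 198], [315, 204]] [[-25.9, -55.0], [-23.9, -58.1]]
```

View pics/w3.png

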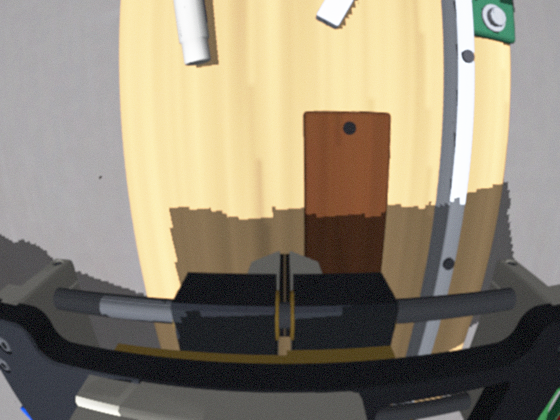

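The label is now about square to the tool. Its left end runs from (304,112) to (390,113), with a gap to the rail's foot near x=440.

Emit:
carry_out(steps=[[0,0.2,0,0,0,0,0],[0,0.2,0,0,0,0,0],[0,0.2,0,0,0,0,0],[0,0.2,0,0,0,0,0],[0,0.2,0,0,0,0,0]])

```text
time_s: 5.77
position: [0.5132, -0.0845, 0.0217]
orientation: [2.308, 2.132, 0.0]
contact_force: [-0.1, 0.2, -0.1]
opening: 0.0002
gripper_force: 0.4
```

Emit:
carry_out(steps=[[0,0.1,0,0,0,0,0],[0,0.08,0,0,0,0,0],[0,0.06,0,0,0,0,0],[0,0.04,0,0,0,0,0],[0,0,0,0,0,0,0]])

```text
time_s: 6.18
position: [0.5192, -0.0847, 0.0216]
orientation: [-2.307, -2.132, 0.0]
contact_force: [-3.2, 3.0, 2.2]
opening: 0.0003
gripper_force: 1.9
```

Run:
```python
from h import *
status(); cal=optics.get_calibration("wrist");im=optics.capture("wrist");cv2.imwrite("pics/w4.png",im[:,:,::-1])
print(repr(cal))
```

```text
t 6.18 board [[ -7.6 -97. ]] z 0.0216 yaw 85.48 down [-0.001  0.    -1.   ] F board [-3.5  2.8] 2.2
{'fx': 325.19226210127806, 'fy': 325.19226210127806, 'cx': 284.26581262204445, 'cy': 211.82430323951843, 'view': array([[ 9.96831978e-01, -7.95322929e-02, -7.88496060e-04,
        -5.23808753e-01],
       [-7.53658844e-02, -9.47686712e-01,  3.10177173e-01,
        -1.66455910e-02],
       [-2.54163490e-02, -3.09135099e-01, -9.50678442e-01,
         1.83494242e-01],
       [ 0.00000000e+00,  0.00000000e+00,  0.00000000e+00,
         1.00000000e+00]])}
```

View pics/w4.png

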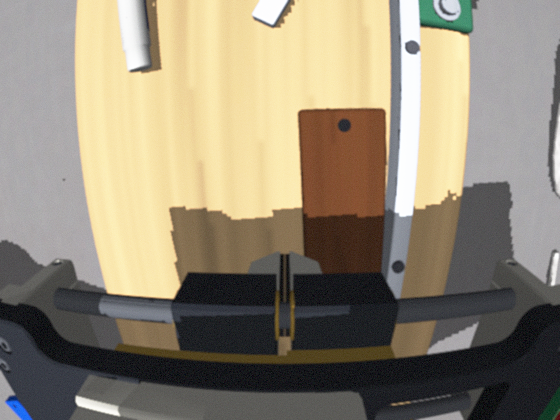

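The label is practically at the rail: its right edge is at (385,110)–(384,270), and the rail's face starts at about 388. I'll press on until the force rises.

Emit:
carry_out(steps=[[0,0.04,0,0,0,0,0],[0,0.04,0,0,0,0,0],[0,0.04,0,0,0,0,0],[0,0,0,0,0,0,0],[0,0,0,0,0,0,0]])

```text
time_s: 6.65
position: [0.5214, -0.0851, 0.0216]
orientation: [-2.307, -2.131, 0.002]
contact_force: [-6.3, 3.6, 5.6]
opening: 0.0003
gripper_force: 4.2
```

Emit:
carry_out(steps=[[0,0.04,0,0,0,0,0],[0,0,0,0,0,0,0],[0,0.04,0,0,0,0,0],[0,0,0,0,0,0,0],[0,0,0,0,0,0,0]])

```text
time_s: 7.07
position: [0.5215, -0.0851, 0.0214]
orientation: [-2.305, -2.13, 0.006]
contact_force: [-11.5, 2.5, 10.5]
opening: 0.0005
gripper_force: 8.4
```

Run:
```python
from h import *
status(); cal=optics.get_calibration("wrist")
print(board(fcast(cal,[[300,110],[386,110],[384,270],[304,270]],.029)),board(fcast(cal,[[388,110],[386,270]],.020)))
```

```text
t 7.07 board [[ -5.2 -97.3]] z 0.0214 yaw 85.47 down [-0.005 -0.    -1.   ] F board [-11.7   1.6] 10.5
[[  1.7 -13.4]
 [ 42.1 -11.9]
 [ 48.1 -94.9]
 [  4.7 -93.9]] [[ 45.9 -11.8]
 [ 52.5 -99.9]]
```

Emit:
carry_out(steps=[[0,-0.4,0,0,0,0,0],[0,-0.7,0,0,0,0,0],[-0.6,0,0,0,0,0,0],[-0.8,0,0,0,0,0,0],[-0.8,0,0,0,0,0,0]])

```text
time_s: 7.48
position: [0.4935, -0.1389, 0.0221]
orientation: [2.305, 2.132, 0.002]
contact_force: [0.4, -0.4, -0.6]
opening: 0.0004
gripper_force: 0.0
```

Emit:
carry_out(steps=[[-0.8,0,0,0,0,0,0],[0,0.5,0,0,0,0,0],[0,0.8,0,0,0,0,0],[0,0.6,0,0,0,0,0],[0,0.25,0,0,0,0,0]])

```text
time_s: 7.9
position: [0.5476, -0.1632, 0.0222]
orientation: [2.307, 2.128, 0.004]
contact_force: [-0.5, -0.2, 0.5]
opening: 0.0005
gripper_force: 0.0
```

Run:
```python
from h import *
status(); cal=optics.get_calibration("wrist");im=optics.capture("wrist");cv2.imwrite("pics/w5.png",im[:,:,::-1])
```

```text
t 7.9 board [[  26.9 -173.1]] z 0.0222 yaw 85.39 down [ 0.004 -0.001 -1.   ] F board [-0.5 -0.3] 0.5
```

View pics/w5.png

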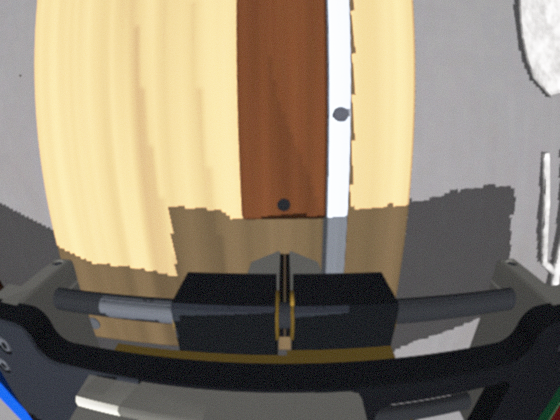

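The label lies flush on the rail. Its right end is at row 217, columns 242–327, and the tip at column 285 is centred on it.

Run:
```python
from h import *
cal=optics.get_calibration("wrist")
P=board(fcast(cal,[[237,5],[242,215],[326,5],[327,215]],.029));print(P.tolist())
for i in(0,2):
    d=P[i]-P[i+1];print("dx/dy",d[0]/d[1])
```

```text
[[5.1, -37.8], [5.8, -139.3], [45.9, -38.0], [47.6, -139.4]]
dx/dy -0.006896551724137932
dx/dy -0.016765285996055253
```

Emit:
carry_out(steps=[[0.3,0,0,0,0,0,0],[0.3,0,0,0,0,0,0],[0.25,0,0,0,0,0,0],[0.25,0,0,0,0,0,0],[0.25,0,0,0,0,0,0]])

```text
time_s: 8.37
position: [0.5467, -0.1277, 0.0217]
orientation: [-2.307, -2.132, 0.001]
contact_force: [-0.8, -1.0, 1.2]
opening: 0.0004
gripper_force: 0.4
```

Emit:
carry_out(steps=[[0.25,0,0,0,0,0,0],[0.25,0,0,0,0,0,0],[0.25,0,0,0,0,0,0],[0.25,0,0,0,0,0,0],[0.25,0,0,0,0,0,0]])

```text
time_s: 8.78
position: [0.5498, -0.0969, 0.0217]
orientation: [-2.308, -2.132, 0.0]
contact_force: [-1.0, -1.4, 0.3]
opening: 0.0006
gripper_force: 0.4
```

Emit:
carry_out(steps=[[0.25,0,0,0,0,0,0],[0.25,0,0,0,0,0,0],[0.25,0,0,0,0,0,0],[0.1,0,0,0,0,0,0],[0,0,0,0,0,0,0]])

```text
time_s: 9.2
position: [0.5519, -0.0751, 0.0218]
orientation: [-2.306, -2.133, -0.001]
contact_force: [0.4, -0.2, 0.2]
opening: 0.0007
gripper_force: 0.0
```

Run:
```python
from h import *
status(); cal=optics.get_calibration("wrist");im=optics.capture("wrist");cv2.imwrite("pics/w6.png",im[:,:,::-1])
```

```text
t 9.2 board [[ 24.3 -84.9]] z 0.0218 yaw 85.53 down [ 0.     0.001 -1.   ] F board [ 0.4 -0.2] 0.2
```

View pics/w6.png

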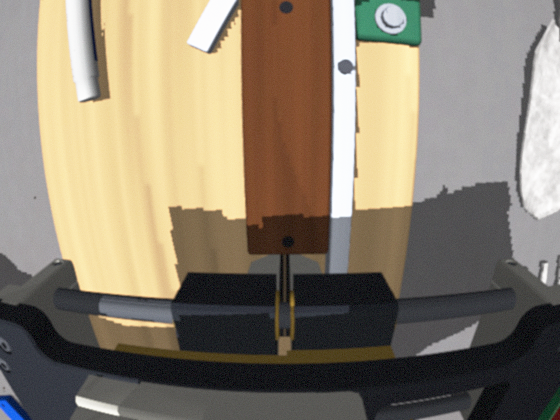

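The label is still flush on the rail. Its right end is at row 253 with the tips just behind, and its left end is at the pocket mouth.

Emit:
carry_out(steps=[[0.2,0,0,0,0,0,0],[0.2,0,0,0,0,0,0],[0.2,0,0,0,0,0,0],[0.2,0,0,0,0,0,0],[0.2,0,0,0,0,0,0]])

```text
time_s: 9.67
position: [0.5535, -0.0507, 0.0217]
orientation: [-2.307, -2.132, -0.0]
contact_force: [0.0, -0.7, -0.4]
opening: 0.0002
gripper_force: 0.3
```

Emit:
carry_out(steps=[[0.2,0,0,0,0,0,0],[0.2,0,0,0,0,0,0],[0.2,0,0,0,0,0,0],[0.2,0,0,0,0,0,0],[0.15,0,0,0,0,0,0]])

```text
time_s: 10.08
position: [0.5554, -0.027, 0.0217]
orientation: [-2.307, -2.132, -0.0]
contact_force: [0.3, -0.7, 0.0]
opening: 0.0007
gripper_force: 0.4
```

Emit:
carry_out(steps=[[0.08,0,0,0,0,0,0],[0.06,0,0,0,0,0,0],[0.06,0,0,0,0,0,0],[0.06,0,0,0,0,0,0],[0.06,0,0,0,0,0,0]])

```text
time_s: 10.5
position: [0.556, -0.02, 0.0217]
orientation: [2.308, 2.131, -0.0]
contact_force: [0.2, -0.9, 1.1]
opening: 0.0004
gripper_force: 0.8
```

```bash
python3 -c "
from h import *
status()"
```

```text
t 10.5 board [[ 24.1 -29.7]] z 0.0217 yaw 85.43 down [-0. -0. -1.] F board [ 0.2 -0.8] 1.1
```

Emit:
carry_out(steps=[[0.06,0,0,0,0,0,0],[0.06,0,0,0,0,0,0],[0.06,0,0,0,0,0,0],[0.06,0,0,0,0,0,0],[0,0,0,0,0,0,0]])

```text
time_s: 10.92
position: [0.5562, -0.0167, 0.0217]
orientation: [2.308, 2.128, -0.005]
contact_force: [-0.7, -8.7, 3.8]
opening: 0.0006
gripper_force: 4.8
```

Emit:
carry_out(steps=[[0.04,0,0,0,0,0,0],[0.04,0,0,0,0,0,0],[0.04,0,0,0,0,0,0],[0,0,0,0,0,0,0],[0,0,0,0,0,0,0]])

```text
time_s: 11.33
position: [0.5562, -0.0165, 0.0217]
orientation: [2.31, 2.124, -0.009]
contact_force: [-2.4, -16.5, 6.6]
opening: 0.0003
gripper_force: 8.5
```

```bash
python3 -c "
from h import *
status()"
```

```text
t 11.33 board [[ 24.  -26.2]] z 0.0217 yaw 85.21 down [-0.002 -0.007 -1.   ] F board [ -1.2 -16.6] 6.6
```

Emit:
carry_out(steps=[[-0.4,0,0,0,0,0,0],[-0.8,0,0,0,0,0,0],[-0.4,0,-0.5,0,0,0,0],[0,0,-1,0,0,0,0],[0,0,-1,0,0,0,0]])

```text
time_s: 11.75
position: [0.5529, -0.0511, 0.0842]
orientation: [-2.307, -2.129, 0.001]
contact_force: [1.5, 0.3, -0.1]
opening: 0.0002
gripper_force: 0.0
```

Emit:
carry_out(steps=[[0,0,-1,0,0,0,0],[0,0,-1,0,0,0,0],[0,0,-1,0,0,0,0],[0,0,-0.5,0,0,0,0],[0,0,0,0,0,0,0]])

```text
time_s: 12.17
position: [0.5557, -0.0498, 0.175]
orientation: [2.304, 2.13, 0.007]
contact_force: [1.2, -0.1, 0.4]
opening: 0.0005
gripper_force: 0.0
```

Run:
```python
from h import *
status(); cal=optics.get_calibration("wrist");im=optics.capture("wrist")
cv2.imwrite("pics/w7.png",cv2.resize(im[0:300,150:450,::-1],None,fx=2,fy=2,interpolation=cv2.INTER_CUBIC))
```

```text
t 12.17 board [[ 26.1 -59.4]] z 0.175 yaw 85.49 down [ 0.006  0.    -1.   ] F board [1.2 0. ] 0.4
```

View pics/w7.png

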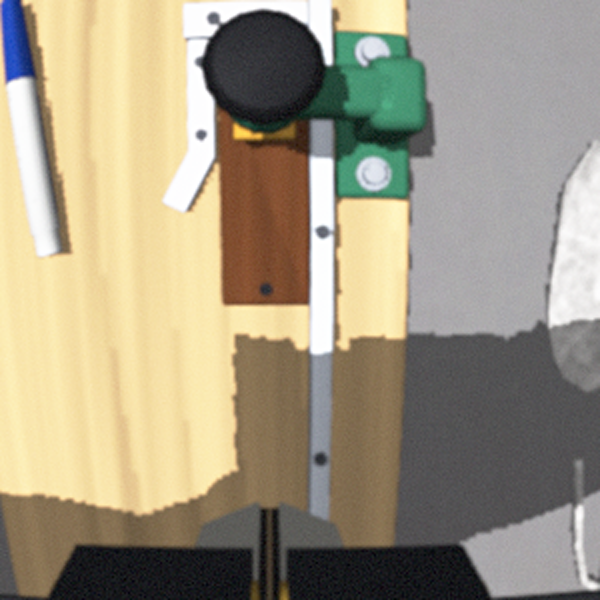

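The crop shows the label in the pocket along the rail, with its right end at crop row 303. The end stop's inner edge is at about (192,38), and the knob's centre is at (264,67).

Run:
```python
from h import *
cal=optics.get_calibration("wrist");g=lambda p:(np.array(p,float)+.5)/2-.5+[150,0]
print("right end",board(fcast(cal,g([[224,303],[309,303]]),.029)),"stop",board(fcast(cal,g([[190,38]]),.027)))
print("front edge",board(fcast(cal,g([[219,150],[223,300]]),.029)))
print("knob sides",board(fcast(cal,g([[203,67],[324,67],[264,10],[264,124]]),.119)))
print("guide/flare bend exp y55 z24",board(fcast(cal,g([[215,160],[190,148]]),.024)))
```

```text
right end [[  4.3 -14.6]
 [ 43.9 -14.7]] stop [[-10.9 112.2]]
front edge [[  2.7  56.9]
 [  3.9 -13.2]]
knob sides [[ 4.  75.3]
 [42.6 75.1]
 [23.5 95. ]
 [23.5 55.6]]
guide/flare bend exp y55 z24 [[  0.5  52.7]
 [-11.1  58.8]]
```

Emit:
carry_out(steps=[[0.6,0,0,0,0,0,0],[1,0,0,0,0,0,0],[1,0,0,0,0,0,0],[1,-0.09,0,0,0,0,0],[1,0,0,0,0,0,0]])

```text
time_s: 12.63
position: [0.5595, 0.0654, 0.1703]
orientation: [-2.307, -2.131, 0.002]
contact_force: [-0.2, 0.4, -0.0]
opening: 0.0007
gripper_force: 0.0
```

Emit:
carry_out(steps=[[0.6,0,0,0,0,0,0],[0.26,0,0,0,0,0,0],[0,0,0.8,0,0,0,0],[0,0,0.7,0,0,0,0],[0,0,0,0,0,0,0]])

```text
time_s: 13.05
position: [0.5599, 0.0841, 0.1303]
orientation: [-2.306, -2.129, 0.009]
contact_force: [-1.4, -1.3, -0.4]
opening: 0.0004
gripper_force: 0.0
```

```bash
python3 -c "
from h import *
status()"
```

```text
t 13.05 board [[19.8 74.4]] z 0.1303 yaw 85.44 down [-0.006 -0.002 -1.   ] F board [-1.3 -1.4] -0.4
```

Emit:
carry_out(steps=[[0,0,0,0,0,0,0],[0,0,0,0,0,0,0],[0,0,0,0,0,0,0],[0,0,0,0,0,0,0],[0,0,0,0,0,0,0]])

```text
time_s: 13.47
position: [0.5626, 0.0856, 0.135]
orientation: [2.308, 2.131, 0.001]
contact_force: [-0.6, -0.3, 0.2]
opening: 0.0004
gripper_force: 0.0
```

```bash
python3 -c "
from h import *
status()"
```

```text
t 13.47 board [[22.4 76.1]] z 0.135 yaw 85.44 down [ 0.001  0.    -1.   ] F board [-0.6 -0.4] 0.2
```

Emit:
carry_out(steps=[[0,0.05,0.2,0,0,0,0],[0,0,0.2,0,0,0,0],[0,0,0.16,0,0,0,0],[0,0,0.12,0,0,0,0],[0,0,0.12,0,0,0,0]])

```text
time_s: 13.88
position: [0.5638, 0.0855, 0.1141]
orientation: [2.307, 2.131, 0.001]
contact_force: [0.7, -0.9, 4.5]
opening: 0.0004
gripper_force: 2.0
```

Emit:
carry_out(steps=[[0,0,0.06,0,0,0,0],[0,0,0.06,0,0,0,0],[0,0,0.04,0,0,0,0],[0,0,0,0,0,0,0],[0,0,0,0,0,0,0]])

```text
time_s: 14.3
position: [0.564, 0.0856, 0.1117]
orientation: [2.307, 2.131, 0.001]
contact_force: [-3.0, -3.1, 16.7]
opening: 0.0002
gripper_force: 8.5
```

Emit:
carry_out(steps=[[0,0,0.05,0,0,0,0],[0,0,0.03,0,0,0,0],[0,0,0,0,0,0,0],[0,0,0,0,0,0,0],[0,0,0,0,0,0,0]])

```text
time_s: 14.72
position: [0.5641, 0.0856, 0.1114]
orientation: [2.306, 2.13, 0.002]
contact_force: [-9.8, -5.4, 36.2]
opening: -0.0
gripper_force: 17.9
```

Emit:
carry_out(steps=[[0,0,-0.2,0,0,0,0],[0,0,-0.3,0,0,0,0],[0,0,-0.4,0,0,0,0],[0,0,-0.8,0,0,0,0],[0,0,-0.8,0,0,0,0]])

```text
time_s: 15.13
position: [0.5621, 0.0854, 0.1707]
orientation: [-2.306, -2.131, 0.004]
contact_force: [0.6, -0.7, 0.5]
opening: 0.0009
gripper_force: 0.0
```

Emit:
carry_out(steps=[[-0.5,0,-0.5,0,0,0,0],[-1,0,0,0,0,0,0],[-1,0,0,0,0,0,0],[-1,0,0,0,0,0,0],[-1,0,0,0,0,0,0]])

```text
time_s: 15.55
position: [0.5536, -0.0275, 0.1832]
orientation: [-2.306, -2.132, 0.001]
contact_force: [1.1, 0.1, -0.0]
opening: 0.0002
gripper_force: 0.0
```

Emit:
carry_out(steps=[[-0.7,0,0,0,0,0,0],[0,0,0,0,0,0,0],[0,0,0,0,0,0,0],[0,0,0,0,0,0,0],[0,0,0,0,0,0,0]])

```text
time_s: 15.97
position: [0.553, -0.0425, 0.1833]
orientation: [-2.305, -2.133, -0.001]
contact_force: [-0.2, -0.2, 0.1]
opening: 0.0004
gripper_force: 0.0
```

Run:
```python
from h import *
status(); cal=optics.get_calibration("wrist");im=optics.capture("wrist")
cv2.imwrite("pics/w8.png",cv2.resize(im[0:300,150:450,::-1],None,fx=2,fy=2,interpolation=cv2.INTER_CUBIC))
```

```text
t 15.97 board [[ 22.8 -52.3]] z 0.1833 yaw 85.57 down [-0.     0.001 -1.   ] F board [-0.2 -0.2] 0.1
```

View pics/w8.png

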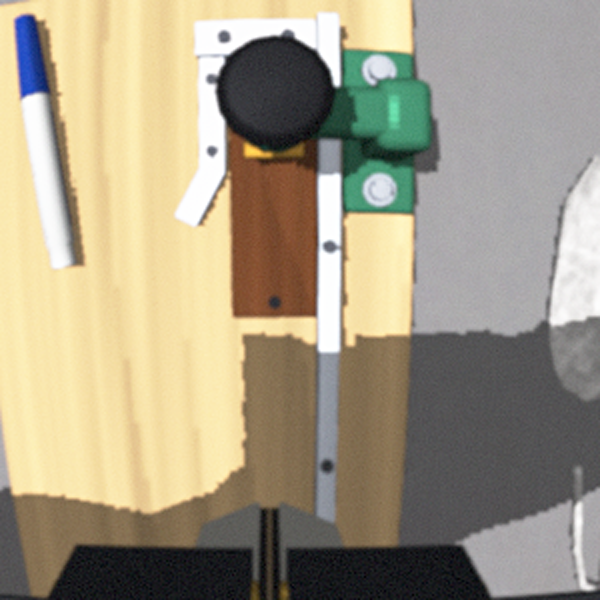

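The knob is up again at (275,92). The label is still home along the rail with its right end at row 317, and the pen hasn't moved.

Run:
```python
from h import *
from workcell import job
cal=optics.get_calibration("wrist");g=lambda p:(np.array(p,float)+.5)/2-.5+[150,0]
P=board(fcast(cal,g([[235,317],[316,317]]),.029));print(P)
if P[:,1].mean()>-18: print(job.job_done())
```

```text
[[  5.9 -15.4]
 [ 45.1 -15.3]]
the job is handed in; nothing more can be done
None
```

I pushed the label flat against the rail and slid it home into the corner. I then pressed the stamp onto it with about 36 N and let it rise; the job is handed in, but no verdict was returned.

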